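Reset the tripped breaker under the power unit's push-latch cover

ROBOT

A 6-joint arm with a two-finger parallel gripper is mounted at the origin on a cart in front of the work surface, level with it; the furniture and walls round the work are solid. World frame = base frame: x ahead of the robot, y to its left, z up, the work surface at z = 0. Lengths are in m, angles in rad, forces in N, time in s.
With the tool pointing down it reaches from about 0.25 to 0.775 m from the base axis. Payload 4 kg.
Tool frame: the origin (TCP) lies midway between the tips of the shut fingers; the grasp point (between the pads) lies 19 mm behind it; z points along the fingers, y is the line along which they close (so a half turn about z gives the same grasp; the last joint's range is limited). The gripper opens to 85 mm and grips with 20 to 120 N. Pads are 22 mm wide; open, the fingers measure 114 mm over their backs; the gripper's body (76 mm by 85 mm) begins 54 mm behind the grasp point. The pads swing forward as they close: fully open they stand 13 mm farther back than shut.
Start: joints at [1.176, 0.087, 1.371, -0, 1.684, -0.103], TCP at [0.158, 0.527, 0.231] pointing down, gripper open.
Joint ranges: [-3.1, 3.1], [-0.76, 2.03], [0.27, 2.55], [-1.08, 4.22], [0.17, 2.65], [-2.57, 2.57]. Speed limits (rad/s): [2.79, 2.79, 3.14, 3.14, 3.14, 3.14].

INTERFACE

Orientations are given as a unit quaternion [w, x, y, z].
In Python, from cell import * gives the robot as it stands.
- The arm moves only by the tool apply_moves, never from a script. Its argument "rows" is a list of rows, each a list of 7 numbers: the shift along the world's x, y, z in m, then the turn, a rotation vector about the world's x, y, z in rad, then the closure, from 0 (fully open) to 1 (shut). A call has 1 to 10 rows; each row is the pose to reach, as a shift and turn from the pose commanded when the call began; what a row does not reach only later rows make up. A row lasts 1/12 s, in which the tool goes at most 41.7 mm and 7.16 degrees, less where a joint would pass 70% of its speed; a pose out of reach is approached as far as the arm can. A call with a gripper value outside its range is refused whole. The fingers move at their own pace and stop on an object; the grip force is fixed at half the most. Time passes only in rows, so rows that repeat a pose let the fingers close. It gives the time, the measured TCP pose, the force, the opening and the grip force at its end, in the units of the state.
- get_obs(): the state, without advancing time (a new reading comes with each control period).
- snapshot(name): name is "scene" or "top" or "wrist"; returns the picture (420x560x3 uint8, blue, green, red); there is no depth.
- camera_info(name): a dict with "camera_matrix" (3x3 intrinsics, pixels), "xyz" and "rotation" of the camera in the world. Camera axes: x right, y up, looking along -z (the intrinsics and any distortion apply to the point x, -y, -z); pixel columns grow to the right and rows downward; lengths in m; the calibration is good to about 2 mm. A picture is of the moment at which its call begins: read the wrist's pose just before it. camera_info takes no time and is no camera call; for the wrist camera it gives the pose at the moment of the call.
- close_job(): hands the job in; it is judged then, once.
The state is a dict: "t": time; "joint_pos": joint angles; "qd": joint speeds; "effort": joint torques, N m; "tool_pos": TCP position; "tool_rot": TCP orientation; "ft_force": force on the tool from outside, world axes, zero at the start; "torque": the same for the moment, N m; "opening": finger opening in m; "finger_force": force on a finger pad.
Only numpy, scipy, OpenCV 4.12 (cv2) and the standard library are available. Lean on these libraries where they do the work, as an engineer would, in place of code of your own. Each camera call takes 0.05 s, during which the arm holds its last target. There are 200 camera calls.

TASK

One of the breakers in the bench power unit has tripped. With fingertip pushes only, and without picking anything up, press the unit's smoked cover in so that it springs open, push the breaker button that stands out back in until it stays home, then swing the cover shut and press it in until it latches. Leave the things lying round and on the unit where they are.

Things in the scene. Friction and masses are not known exactly. Their poses are not given: they have to be found in the camera images.
- power_unit: bench power unit: blue-grey steel case fixed on the worktop, 150 (own x) x 200 (own y) x 62 mm high. Origin: centre of the underside; x points from its front (three round sockets) to its back, z up. In its top deck a well (x -58 to +23 mm, y -83 to +83 mm, 26 mm deep) holds three breakers in a row along y, under the smoked cover
- cover (a joint): cover angle (rad): 0 latched shut, -0.11 pushed in to its stop, 1.40 sprung wide open. Push-push latch: pushed in beyond -0.07 and let go, the shut cover is released and springs open in about 1 s; swung back and pushed in to its stop, it stays latched at 0 when let go. Let go elsewhere, it springs open. It takes about 3 N to push in, 1 to 2 N to swing shut
- cover_press (a point): ribbed press mark in the middle of the cover's outer (top) face, 66 mm from the hinge line, 15 mm from the free edge; moves with the cover; its z is the outward normal of that face. The cover is 78 mm (x) by 163 mm (y) by 4 mm. Shut, its top stands 9 mm above the deck (71 mm above the worktop); a full push takes the mark 7 mm down
- cover_edge (a point): middle of the cover's free edge, on its outer face, 81 mm from the hinge line; moves with the cover
- cover_hinge (a point): middle of the hinge line, which runs along the unit's y at the far side of the well, 66 mm above the worktop and 25 mm behind the unit's centre. The cover's outer face lies 5 mm outside this line. Wide open, the free edge stands about 80 mm above it and 9 mm to the robot's side
- breaker_a (a joint): travel of breaker a's push button (m): 0 pushed home, 0.009 popped out (tripped). It snaps: pushed past half way it goes home and stays, with about 5 N; the button has a hard stop at 0 and pushing a home button does nothing
- breaker_b (a joint): travel of breaker b's push button (m): 0 pushed home, 0.009 popped out (tripped). It snaps: pushed past half way it goes home and stays, with about 5 N; the button has a hard stop at 0 and pushing a home button does nothing
- breaker_c (a joint): travel of breaker c's push button (m): 0 pushed home, 0.009 popped out (tripped). It snaps: pushed past half way it goes home and stays, with about 5 N; the button has a hard stop at 0 and pushing a home button does nothing
- breaker_a_top (a point): centre of the top of breaker a's round black button, 16 mm in diameter; it moves with the button. Home, it lies 15.5 mm below the unit's deck; tripped, 6.5 mm below it, with a red band showing under the cap. The buttons stand 46 mm apart, 30 to 35 mm behind the well's front wall; which breaker is in which place varies
- breaker_b_top (a point): centre of the top of breaker b's round black button, 16 mm in diameter; it moves with the button. Home, it lies 15.5 mm below the unit's deck; tripped, 6.5 mm below it, with a red band showing under the cap. The buttons stand 46 mm apart, 30 to 35 mm behind the well's front wall; which breaker is in which place varies
- breaker_c_top (a point): centre of the top of breaker c's round black button, 16 mm in diameter; it moves with the button. Home, it lies 15.5 mm below the unit's deck; tripped, 6.5 mm below it, with a red band showing under the cap. The buttons stand 46 mm apart, 30 to 35 mm behind the well's front wall; which breaker is in which place varies
- solder_spool_mid (a point): a spool of solder wire lying flat, 47 mm across and 29 mm high; its middle. A bystander
- flux_tin_mid (a point): a round tin with a yellow screw lid, 39 mm across and 28 mm high; its middle. A bystander
- test_clip_mid (a point): a small grey spring clip, 17x40x15 mm; its middle. A bystander
- cleaning_pad_mid (a point): a white cleaning pad, 22x34x16 mm, lying on the power unit's top behind the cover; its middle. A bystander
- repair_phone_mid (a point): an opened phone, 68x161x8 mm, lying flat; its middle. A bystander
- screw_dish_mid (a point): a round steel dish of small screws, 70 mm across, 16 mm high; its middle. A bystander
- red_screwdriver_mid (a point): a screwdriver with a red handle, 126 mm long, 22 mm thick; its middle. A bystander
- sticky_pad_mid (a point): a pad of yellow notes, 74x74x9 mm; its middle. A bystander

How it is judged:
By the outcome, as a careful person would: the job done as asked, in the order asked, and still so for the second after the job is handed in, with the robot touching nothing.
It also fails if it takes over 48 s, if anything falls off the work surface, if the arm or the gripper's body presses on something with over 40 N, if the wrist force passes 120 N, or if a joint passes its speed limit or range.

## Working session

There is one attempt and no reset: what is moved stays moved. The work goes in short steps, Python scripts to look and compute and a tool call to move; the robot and the scene stay as the last step left them, time stands still between calls to the robot, and variables do not carry over. Pictures are saved under pics/ and viewed, at most 10 in all, crops included, and the job is handed in when it is done.

Besides the shell and the picture viewer there is one more tool, called after ">>>" by a JSON object that holds its "name" and its "arguments", one argument or row to a line. apply_moves: Moves the arm, as the interface text tells. Its arguments: {"type":"object","properties":{"rows":{"type":"array","items":{"type":"array","items":{"type":"number"}}}},"required":["rows"]}

```bash
mkdir -p pics
python3 - <<'E'
from cell import *
import cv2,numpy as np
print({k:np.round(v,3).tolist() for k,v in get_obs().items()})
for n in("scene","top"):
    i=snapshot(n); cv2.imwrite(f"pics/{n}0.png",i); c=camera_info(n); print(n,{k:np.round(v,4).tolist() if not isinstance(v,str) else v for k,v in c.items()})
E
```

```text
{'t': 0.0, 'joint_pos': [1.176, 0.088, 1.372, -0.0, 1.684, -0.103], 'qd': [0.001, -0.001, 0.002, -0.001, 0.003, 0.0], 'effort': [0.002, -35.187, -31.327, 0.0, 0.011, -0.0], 'tool_pos': [0.158, 0.526, 0.23], 'tool_rot': [-0.0, 0.145, 0.989, -0.001], 'ft_force': [-0.12, -0.189, 0.262], 'torque': [0.046, 0.006, 0.001], 'finger_force': 0.0, 'opening': 0.085}
scene {'camera_matrix': [[415.7085, 0.0, 280.6841], [0.0, 415.7085, 213.9095], [0.0, 0.0, 1.0]], 'xyz': [-0.1283, -1.0701, 1.0286], 'rotation': [0.8571, 0.4334, -0.1206, -0.251]}
top {'camera_matrix': [[416.343, 0.0, 282.5701], [0.0, 416.343, 208.8791], [0.0, 0.0, 1.0]], 'xyz': [0.3498, -0.0027, 1.2791], 'rotation': [-0.6951, -0.0598, 0.0428, 0.7152]}
```

View pics/top0.png

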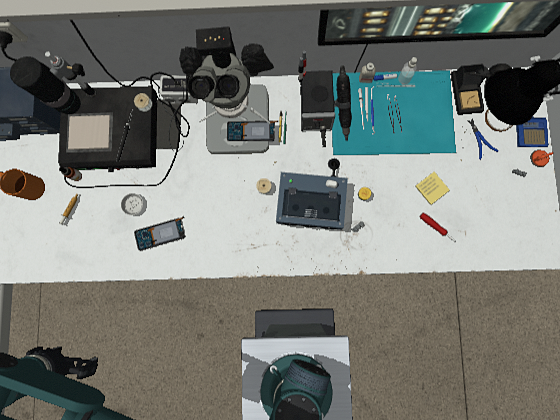

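View pics/scene0.png

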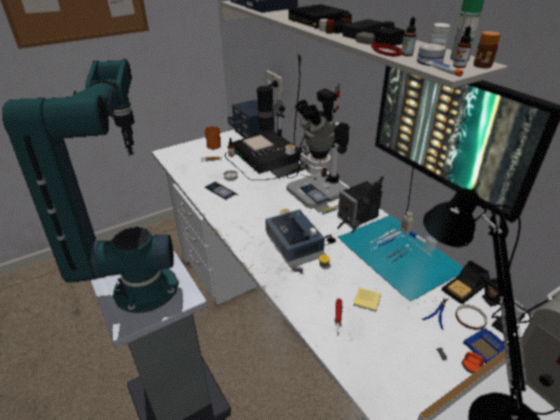

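The top view shows the unit at about (313,200), with the cover in its middle. The white pad is behind the cover at (331,183), the tin at (365,194), the clip at (358,227) and the spool at (265,186).

```bash
cat > h.py <<'E'
from cell import *
import cv2,numpy as np
from scipy.spatial.transform import Rotation as R
def cam(n):
    c=camera_info(n); q=np.array(c["rotation"],float)
    M=R.from_quat(q,scalar_first=True).as_matrix() if q.size==4 else q.reshape(3,3)
    return np.array(c["camera_matrix"]),np.array(c["xyz"],float),M,c
def cast(C,uv,z):
    K,p,M,_=C; d=np.linalg.inv(K)@[uv[0],uv[1],1]; d=M@[d[0],-d[1],-d[2]]
    return p+d*(z-p[2])/d[2]
def proj(C,P):
    K,p,M,_=C; c=M.T@(np.array(P)-p); v=K@[c[0],-c[1],-c[2]]; return v[:2]/v[2]
E
python3 - <<'E'
from h import *
C=cam("top"); print(C[3].keys(), camera_info("wrist"))
i=cv2.imread("pics/top0.png")
hsv=cv2.cvtColor(i,cv2.COLOR_BGR2HSV)
print(hsv[222,300],hsv[200,280],hsv[226,320])
for uv in [(281,171),(353,177),(345,231),(277,224)]: print(uv,cast(C,uv,.062).round(3))
print(cast(C,(312,205),.071).round(3), cast(C,(331,183),.078).round(3))
cv2.imwrite("pics/topc.png",cv2.resize(i[155:245,250:380],None,fx=6,fy=6,interpolation=cv2.INTER_CUBIC))
E
```

```text
dict_keys(['camera_matrix', 'xyz', 'rotation']) {'camera_matrix': array([[315.03438295,   0.        , 282.84154182],
       [  0.        , 315.03438295, 209.15542425],
       [  0.        ,   0.        ,   1.        ]]), 'xyz': array([0.08216195, 0.54900797, 0.37354035]), 'rotation': array([ 0.79213633, -0.12812396, -0.0937502 ,  0.58933453])}
[103  58 106] [103  61 100] [109  97  29]
(281, 171) [0.643 0.026 0.062]
(353, 177) [ 0.618 -0.188  0.062]
(345, 231) [ 0.457 -0.156  0.062]
(277, 224) [0.484 0.042 0.062]
[ 0.536 -0.063  0.071] [ 0.598 -0.12   0.078]
```

View pics/topc.png

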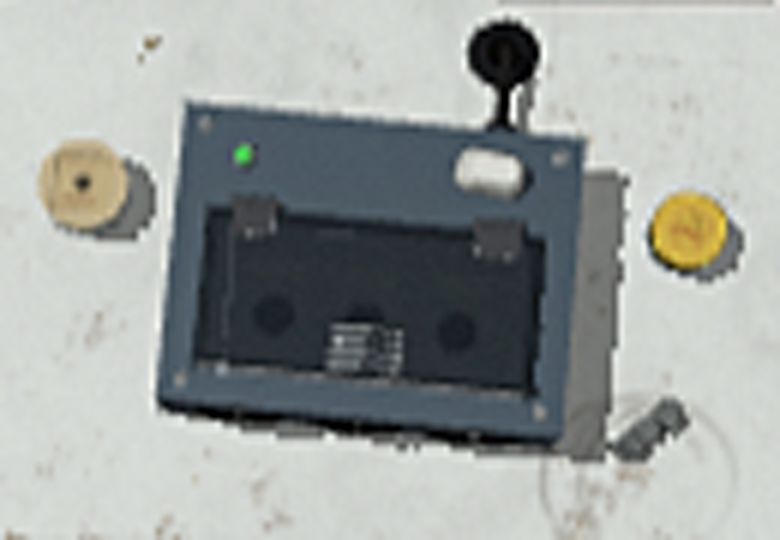

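The crop shows deck corners at about (187,102), (585,137), (562,438) and (160,403). The press mark is at (365,348), and the buttons are dark through the smoke at x≈275, 365 and 457.

```bash
cat >> h.py <<'E'
def refine():
    C=cam("top"); f=lambda u,v:(u/6+250-.42,v/6+155-.42)
    P=np.array([cast(C,f(*p),.062)[:2] for p in [(187,102),(585,137),(562,438),(160,403)]])
    U=np.array([(.075,.1),(.075,-.1),(-.075,-.1),(-.075,.1)])
    c=P.mean(0); H=U.T@(P-c); th=np.arctan2(H[0,1]-H[1,0],H[0,0]+H[1,1])
    A=np.array([[np.cos(th),-np.sin(th)],[np.sin(th),np.cos(th)]])
    return C,f,c,th,A,P,U
E
python3 - <<'E'
from h import *
C,f,c,th,A,P,U=refine()
print("c",c.round(4),"th",th,"resid",(P-c-U@A.T).round(4).tolist())
print("mark pred",(c+A@[-.041,0]).round(4),"seen",cast(C,f(365,348),.071).round(4))
print("edge",(c+A@[-.056,0]).round(4),"hinge",(c+A@[.025,0]).round(4))
for u in(275,365,457): 
    p=cast(C,f(u,315 if u<300 else 330),.05)[:2]; print("btn unit",(A.T@(p-c)).round(4))
for n,p,z in[("pad",(490,172),.078),("black",(505,55),.0)]:print(n,cast(C,f(*p),z).round(3),(A.T@(cast(C,f(*p),z)[:2]-c)).round(3))
E
```

```text
c [ 0.554  -0.0628] th -0.11912855167530342 resid [[0.0008, -0.0008], [0.0003, 0.0008], [-0.0001, 0.0015], [-0.001, -0.0015]]
mark pred [ 0.5132 -0.058 ] seen [ 0.5134 -0.0571  0.071 ]
edge [ 0.4984 -0.0562] hinge [ 0.5788 -0.0658]
btn unit [-0.0255  0.0462]
btn unit [-0.0291  0.001 ]
btn unit [-0.025  -0.0443]
pad [ 0.597 -0.121  0.078] [ 0.05  -0.052]
black [ 0.676 -0.139  0.   ] [ 0.13  -0.061]
```

The unit fits well: centre (0.554, -0.063), yaw -0.119, and the mark agrees to 1 mm. I'll shut the fingers, square the yaw to the unit, and come over the mark.

>>> {"name": "apply_moves", "arguments": {
  "rows": [
    [0.18,-0.29,0,0,0,0.17,1],
    [0.18,-0.29,0,0,0,0.17,1],
    [0.18,-0.29,0,0,0,0.17,1],
    [0.18,-0.29,0,0,0,0.17,1],
    [0.18,-0.29,0,0,0,0.17,1],
    [0.18,-0.29,0,0,0,0.17,1],
    [0.18,-0.29,0,0,0,0.17,1],
    [0.18,-0.29,0,0,0,0.17,1],
    [0.18,-0.29,0,0,0,0.17,1],
    [0.18,-0.29,0,0,0,0.17,1]
  ]
}}

```text
t: 0.93
tool_pos: [0.3393, 0.2345, 0.2309]
tool_rot: [-0.0, 0.064, 0.998, -0.0]
ft_force: [-0.7, -0.1, 0.3]
opening: -0.0002
finger_force: 0.0
```

>>> {"name": "apply_moves", "arguments": {
  "rows": [
    [0.175,-0.294,-0.06,0,0,0,1],
    [0.175,-0.294,-0.06,0,0,0,1],
    [0.175,-0.294,-0.06,0,0,0,1],
    [0.175,-0.294,-0.06,0,0,0,1],
    [0.175,-0.294,-0.06,0,0,0,1],
    [0.175,-0.294,-0.06,0,0,0,1],
    [0.175,-0.294,-0.06,0,0,0,1],
    [0.175,-0.294,-0.06,0,0,0,1],
    [0.175,-0.294,-0.06,0,0,0,1],
    [0.175,-0.294,-0.06,0,0,0,1]
  ]
}}

```text
t: 1.77
tool_pos: [0.514, -0.0583, 0.1693]
tool_rot: [-0.002, 0.062, 0.998, 0.0]
ft_force: [-0.4, 1.0, -0.0]
opening: 0.0001
finger_force: 0.0
```

>>> {"name": "apply_moves", "arguments": {
  "rows": [
    [0,0,-0.035,0,0,0,1],
    [0,0,-0.065,0,0,0,1],
    [0,0,-0.085,0,0,0,1],
    [0,0,-0.092,0,0,0,1],
    [0,0,-0.095,0,0,0,1],
    [0,0,-0.098,0,0,0,1],
    [0,0,-0.1,0,0,0,1],
    [0,0,-0.102,0,0,0,1],
    [0,0,-0.104,0,0,0,1],
    [0,0,-0.104,0,0,0,1]
  ]
}}

```text
t: 2.6
tool_pos: [0.5142, -0.057, 0.0685]
tool_rot: [0.001, 0.061, 0.998, 0.0]
ft_force: [-0.5, 1.8, 2.6]
opening: -0.0003
finger_force: 1.0
```

>>> {"name": "apply_moves", "arguments": {
  "rows": [
    [0,0,-0.001,0,0,0,1],
    [0,0,-0.002,0,0,0,1],
    [0,0,-0.003,0,0,0,1],
    [0,0,-0.003,0,0,0,1],
    [0,0,-0.003,0,0,0,1]
  ]
}}

```text
t: 3.02
tool_pos: [0.5136, -0.0575, 0.0645]
tool_rot: [0.0, 0.061, 0.998, -0.0]
ft_force: [1.9, 0.3, 1.2]
opening: 0.0001
finger_force: 1.0
```

>>> {"name": "apply_moves", "arguments": {
  "rows": [
    [0,0,-0.001,0,0,0,1],
    [0,0,-0.002,0,0,0,1],
    [0,0,-0.003,0,0,0,1],
    [0,0,-0.003,0,0,0,1]
  ]
}}

```text
t: 3.35
tool_pos: [0.5137, -0.0575, 0.0641]
tool_rot: [0.001, 0.061, 0.998, -0.0]
ft_force: [-4.3, 2.1, 13.7]
opening: 0.0003
finger_force: 7.0
```

The cover is at its stop: z is 0.064 and the force has risen to 14 N. Next I let go and retreat up and toward the robot, then look.

>>> {"name": "apply_moves", "arguments": {
  "rows": [
    [0,0,0.012,0,0,0,1],
    [-0.03,0,0.03,0,0,0,1],
    [-0.06,0,0.05,0,0,0,1],
    [-0.09,0.002,0.075,0,-0.1,0,1],
    [-0.11,0.005,0.1,0,-0.2,0,1],
    [-0.11,0.01,0.13,0,-0.26,0,1],
    [-0.11,0.01,0.13,0,-0.26,0,1],
    [-0.11,0.01,0.13,0,-0.26,0,1],
    [-0.11,0.01,0.13,0,-0.26,0,1],
    [-0.11,0.01,0.13,0,-0.26,0,1]
  ]
}}

```text
t: 4.18
tool_pos: [0.4029, -0.0473, 0.1898]
tool_rot: [0.128, 0.06, 0.99, 0.008]
ft_force: [-0.1, -0.2, -0.3]
opening: 0.0002
finger_force: 0.0
```

Run:
```python
from h import *
C=cam("wrist"); w=snapshot("wrist"); t=snapshot("top"); s=snapshot("scene"); print(get_obs()["tool_pos"],get_obs()["t"],C[1],C[3]["rotation"])
cv2.imwrite("pics/w1.png",w); cv2.imwrite("pics/t1.png",t); cv2.imwrite("pics/s1.png",s)
cv2.imwrite("pics/m1.png",np.vstack([w[:, :], np.hstack([cv2.resize(t[155:245,250:380],(280,180)),cv2.resize(s[190:280,250:390],(280,180))])]))
```

```text
[ 0.40312494 -0.04717952  0.18973723] 4.3333 [ 0.29053212 -0.03836469  0.30813876] [ 0.7198906  -0.2014701  -0.19902257  0.63368553]
```

View pics/m1.png

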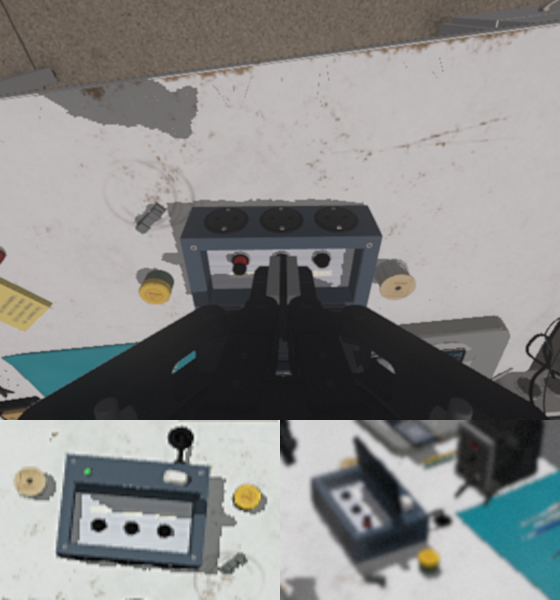

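The cover is open. The red band shows under the button at wrist (240,260), which is the unit's -y button beside the clip and tin. The other two are home. Now I measure the button.

Run:
```python
from h import *
C,f,c,th,A,P,U=refine()
t=cv2.imread("pics/t1.png"); g=cv2.cvtColor(t,cv2.COLOR_BGR2GRAY)
for y in(.046,0,-.046):
    q=c+A@[-.027,y]; u,v=proj(C,[*q,.05]); u0,v0=int(u)-9,int(v)-7
    m=(g[v0:v0+14,u0:u0+18]<50).astype(np.uint8); n,l,s,ce=cv2.connectedComponentsWithStats(m); k=1+s[1:,4].argmax()
    z=.0555 if y<-.01 else .0465
    p=cast(C,ce[k]+[u0,v0],z); print(y,s[k],p.round(4),(A.T@(p[:2]-c)).round(4))
# wrist
Q=np.array([0.29053212,-0.03836469,0.30813876]); M=R.from_quat([0.7198906,-0.2014701,-0.19902257,0.63368553],scalar_first=True).as_matrix()
W=(np.array(C[0]),Q,M,None); W=(cam("wrist")[0],Q,M,None)
for uv,z in[((240,269),.0555),((321,260),.0465)]:
    p=cast(W,uv,z);print("w",p.round(4),(A.T@(p[:2]-c)).round(4))
print("target",(c+A@[-.027,-.046]).round(4))
```

```text
0.046 [ 7  5  6  6 28] [ 0.5343 -0.0139  0.0465] [-0.0253  0.0463]
0 [ 7  5  6  6 27] [ 0.5281 -0.0593  0.0465] [-0.0261  0.0004]
-0.046 [ 6  5  6  6 28] [ 0.5213 -0.1029  0.0555] [-0.0277 -0.0437]
w [ 0.5238 -0.1048  0.0555] [-0.025  -0.0452]
w [ 0.5319 -0.0161  0.0465] [-0.0274  0.0438]
target [ 0.5217 -0.1053]
```

>>> {"name": "apply_moves", "arguments": {
  "rows": [
    [0.03,-0.015,-0.02,0,0,0,1],
    [0.06,-0.03,-0.045,0,0,0,1],
    [0.09,-0.045,-0.07,0,0,0,1],
    [0.125,-0.057,-0.1,0,0,0,1],
    [0.125,-0.057,-0.12,0,0,0,1],
    [0.125,-0.057,-0.128,0,0,0,1],
    [0.125,-0.057,-0.132,0,0,0,1],
    [0.125,-0.057,-0.135,0,0,0,1],
    [0.125,-0.057,-0.138,0,0,0,1],
    [0.125,-0.057,-0.138,0,0,0,1]
  ]
}}

```text
t: 5.17
tool_pos: [0.5283, -0.1041, 0.0545]
tool_rot: [0.13, 0.06, 0.99, 0.008]
ft_force: [-0.3, 0.6, -0.8]
opening: -0.0001
finger_force: 0.0
```

>>> {"name": "apply_moves", "arguments": {
  "rows": [
    [0,0,-0.002,0,0,0,1],
    [0,0,-0.003,0,0,0,1],
    [0,0,-0.004,0,0,0,1],
    [0,0,-0.004,0,0,0,1]
  ]
}}

```text
t: 5.5
tool_pos: [0.5281, -0.1042, 0.0495]
tool_rot: [0.13, 0.06, 0.99, 0.008]
ft_force: [-0.7, -0.5, 0.6]
opening: -0.0001
finger_force: 0.0
```

>>> {"name": "apply_moves", "arguments": {
  "rows": [
    [0,0,-0.001,0,0,0,1],
    [0,0,-0.002,0,0,0,1],
    [0,0,-0.003,0,0,0,1],
    [0,0,-0.003,0,0,0,1]
  ]
}}

```text
t: 5.83
tool_pos: [0.5286, -0.1043, 0.048]
tool_rot: [0.13, 0.06, 0.99, 0.008]
ft_force: [-5.9, 0.7, 7.8]
opening: 0.0002
finger_force: 4.2
```

The button met its hard stop. I'll withdraw the way I came and check.

>>> {"name": "apply_moves", "arguments": {
  "rows": [
    [0,0,0.02,0,0,0,1],
    [-0.01,0,0.05,0,0,0,1],
    [-0.04,0.015,0.075,0,0,0,1],
    [-0.07,0.03,0.1,0,0,0,1],
    [-0.1,0.045,0.12,0,0,0,1],
    [-0.12,0.057,0.142,0,0,0,1],
    [-0.12,0.057,0.142,0,0,0,1],
    [-0.12,0.057,0.142,0,0,0,1]
  ]
}}

```text
t: 6.5
tool_pos: [0.4087, -0.0471, 0.1905]
tool_rot: [0.132, 0.06, 0.989, 0.007]
ft_force: [-0.2, -0.3, -0.9]
opening: 0.0001
finger_force: 0.0
```

Run:
```python
from h import *
C=cam("wrist"); w=snapshot("wrist"); s=snapshot("scene"); t=snapshot("top"); o=get_obs(); print(o["tool_pos"],o["t"])
r=lambda a:cv2.resize(a,(780,280),interpolation=cv2.INTER_CUBIC)
cv2.imwrite("pics/m2.png",np.hstack([cv2.resize(w[190:320,130:430],(450,300)),cv2.resize(s[195:270,255:340],(340,300))]))
```

```text
[ 0.40808914 -0.04736262  0.18691836] 6.65
```

View pics/m2.png

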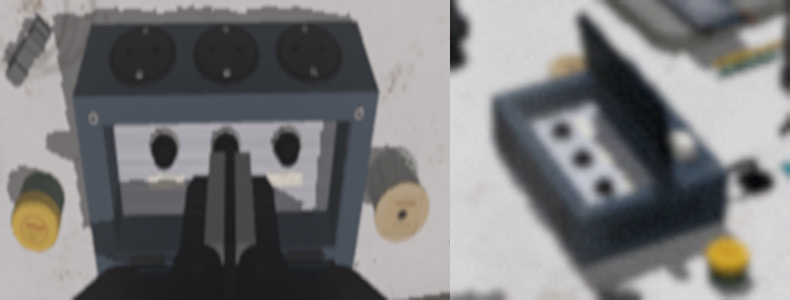

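All three buttons are home with no red showing at wrist-crop (164,150). The cover is still wide open. Next I go over the cover and down behind it, on the spool side of the white pad.

>>> {"name": "apply_moves", "arguments": {
  "rows": [
    [0,0,0.035,0,0.1,0,1],
    [0.04,-0.003,0.04,0,0.2,0,1],
    [0.08,-0.006,0.04,0,0.26,0,1],
    [0.12,-0.009,0.04,0,0.26,0,1],
    [0.16,-0.012,0.04,0,0.26,0,1],
    [0.205,-0.013,0.04,0,0.26,0,1],
    [0.205,-0.013,0.02,0,0.26,0,1],
    [0.205,-0.013,-0.015,0,0.26,0,1],
    [0.205,-0.013,-0.055,0,0.26,0,1],
    [0.205,-0.013,-0.062,0,0.26,0,1]
  ]
}}

```text
t: 7.48
tool_pos: [0.6085, -0.0597, 0.1143]
tool_rot: [-0.01, 0.061, 0.998, 0.001]
ft_force: [-1.0, 0.5, -1.7]
opening: -0.0002
finger_force: 0.0
```

Run:
```python
from h import *
C,f,c,th,A,P,U=refine(); o=get_obs(); p=o["tool_pos"]; print(np.round(p,4),o["t"],o["ft_force"],np.round(o["tool_rot"],3))
for ph in (1.4,1.2,1.0,.8,.6,.4,.2,.1,0,-.11):
    r=.070; x=.025-r*np.cos(ph)+.005*np.sin(ph)+.011; z=.066+r*np.sin(ph)+.005*np.cos(ph)
    q=c+A@[x,.01]; print(ph,np.round([q[0]-p[0],q[1]-p[1],z-p[2]],4))
```

```text
[ 0.6085 -0.0597  0.1143] 7.4833 [-1.02836282  0.54787895 -1.69975783] [-0.01   0.061  0.998  0.001]
1.4 [-0.0246  0.0033  0.0215]
1.2 [-0.0382  0.0049  0.0188]
1.0 [-0.051   0.0065  0.0133]
0.8 [-0.0625  0.0078  0.0054]
0.6 [-0.0722  0.009  -0.0046]
0.4 [-0.0797  0.0099 -0.0164]
0.2 [-0.0848  0.0105 -0.0295]
0.1 [-0.0863  0.0107 -0.0363]
0 [-0.0871  0.0108 -0.0433]
-0.11 [-0.0873  0.0108 -0.051 ]
```

>>> {"name": "apply_moves", "arguments": {
  "rows": [
    [0,0,0,0,0,0,1],
    [-0.01,0.001,0.002,0,0,0,1],
    [-0.02,0.002,0.004,0,0,0,1],
    [-0.03,0.004,0.006,0,0,0,1],
    [-0.04,0.005,0.006,0,0,0,1],
    [-0.05,0.006,0.003,0,0,0,1],
    [-0.055,0.007,0,0,0,0,1],
    [-0.055,0.007,0,0,0,0,1]
  ]
}}

```text
t: 8.15
tool_pos: [0.5576, -0.0531, 0.1286]
tool_rot: [0.002, 0.061, 0.998, -0.0]
ft_force: [0.2, 0.1, 1.5]
opening: -0.0001
finger_force: 0.4
```

Run:
```python
from h import *
C,f,c,th,A,P,U=refine(); w=snapshot("scene"); o=get_obs(); p=o["tool_pos"]; print(np.round(p,4),o["t"],o["ft_force"],np.round(o["tool_rot"],3))
cv2.imwrite("pics/m3.png",cv2.resize(w[150:270,230:370],(560,480),interpolation=cv2.INTER_CUBIC))
for ph in (1.0,.8,.6,.4,.2,.1,0,-.11):
    r=.070; x=.025-r*np.cos(ph)+.005*np.sin(ph)+.011; z=.066+r*np.sin(ph)+.005*np.cos(ph)
    q=c+A@[x,.01]; print(ph,np.round([q[0]-p[0],q[1]-p[1],z-p[2]],4))
```

```text
[ 0.5582 -0.0532  0.1284] 8.2 [0.8265274  0.45024285 1.15976813] [ 0.002  0.061  0.998 -0.   ]
1.0 [-0.0007 -0.     -0.0008]
0.8 [-0.0122  0.0014 -0.0087]
0.6 [-0.0219  0.0025 -0.0188]
0.4 [-0.0294  0.0034 -0.0305]
0.2 [-0.0344  0.004  -0.0436]
0.1 [-0.036   0.0042 -0.0504]
0 [-0.0368  0.0043 -0.0574]
-0.11 [-0.0369  0.0043 -0.0651]
```

View pics/m3.png

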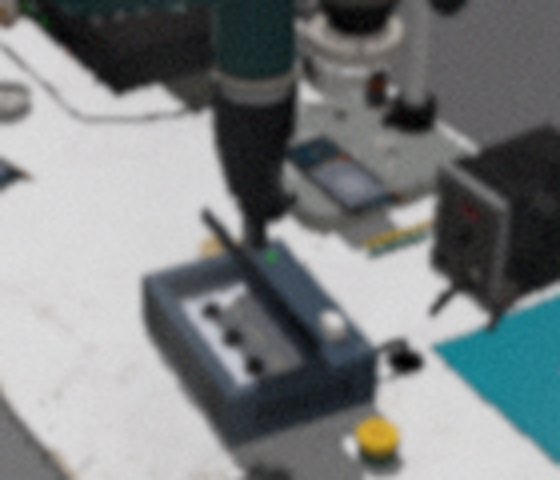

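The cover is tilting forward under the finger at about 1.0 rad, so I follow the arc down.

>>> {"name": "apply_moves", "arguments": {
  "rows": [
    [-0.006,0.001,-0.004,0,0,0,1],
    [-0.012,0.001,-0.01,0,0,0,1],
    [-0.018,0.002,-0.016,0,0,0,1],
    [-0.022,0.003,-0.021,0,0,0,1],
    [-0.027,0.003,-0.028,0,0,0,1],
    [-0.031,0.003,-0.036,0,0,0,1],
    [-0.034,0.004,-0.044,0,0,0,1],
    [-0.036,0.004,-0.051,0,0,0,1],
    [-0.037,0.004,-0.057,0,0,0,1],
    [-0.037,0.004,-0.057,0,0,0,1]
  ]
}}

```text
t: 9.03
tool_pos: [0.5199, -0.049, 0.0674]
tool_rot: [-0.002, 0.061, 0.998, 0.0]
ft_force: [-0.2, 0.6, 2.2]
opening: -0.0004
finger_force: 1.0
```

Run:
```python
from h import *
C,f,c,th,A,P,U=refine(); o=get_obs(); p=o["tool_pos"]; print(np.round(p,4),o["t"],o["ft_force"],(A.T@(p[:2]-c)).round(4))
```

```text
[ 0.5199 -0.049   0.0674] 9.0333 [-0.23452484  0.62593473  2.20884611] [-0.0355  0.0097]
```

>>> {"name": "apply_moves", "arguments": {
  "rows": [
    [0,0,-0.002,0,0,0,1],
    [0,0,-0.003,0,0,0,1],
    [0,0,-0.004,0,0,0,1],
    [0,0,-0.005,0,0,0,1],
    [0,0,-0.006,0,0,0,1],
    [0,0,-0.006,0,0,0,1],
    [0,0,-0.006,0,0,0,1]
  ]
}}

```text
t: 9.62
tool_pos: [0.5204, -0.049, 0.0648]
tool_rot: [-0.001, 0.061, 0.998, 0.0]
ft_force: [-6.0, 1.8, 10.6]
opening: -0.0
finger_force: 5.5
```

>>> {"name": "apply_moves", "arguments": {
  "rows": [
    [0,0,-0.002,0,0,0,1],
    [0,0,-0.002,0,0,0,1],
    [0,0,-0.002,0,0,0,1]
  ]
}}

```text
t: 9.87
tool_pos: [0.5205, -0.0491, 0.0646]
tool_rot: [-0.001, 0.061, 0.998, -0.0]
ft_force: [-10.6, 2.3, 17.5]
opening: 0.0002
finger_force: 9.5
```

>>> {"name": "apply_moves", "arguments": {
  "rows": [
    [0,0,0.01,0,0,0,1],
    [0,0,0.03,0,0,0,1],
    [-0.03,0,0.06,0,0,0,1],
    [-0.06,0,0.09,0,0,0,1],
    [-0.1,0,0.12,0,0,0,1],
    [-0.14,0,0.13,0,0,0,1],
    [-0.14,0,0.13,0,0,0,1],
    [-0.14,0,0.13,0,0,0,1],
    [-0.14,0,0.13,0,0,0,1],
    [-0.14,0,0.13,0,0,0,1]
  ]
}}

```text
t: 10.7
tool_pos: [0.3818, -0.0493, 0.1903]
tool_rot: [-0.0, 0.061, 0.998, 0.0]
ft_force: [0.2, 0.4, 0.3]
opening: -0.0003
finger_force: 0.0
```

>>> {"name": "apply_moves", "arguments": {
  "rows": [
    [0,0,0,0,0,0,1],
    [0,0,0,0,0,0,1],
    [0,0,0,0,0,0,1],
    [0,0,0,0,0,0,1],
    [0,0,0,0,0,0,1],
    [0,0,0,0,0,0,1]
  ]
}}

```text
t: 11.2
tool_pos: [0.3814, -0.0492, 0.1912]
tool_rot: [-0.0, 0.061, 0.998, 0.0]
ft_force: [0.1, 0.1, -1.3]
opening: 0.0
finger_force: 0.0
```

Run:
```python
from h import *
t=snapshot("top"); s=snapshot("scene"); o=get_obs(); print(o["t"],o["ft_force"])
cv2.imwrite("pics/m4.png",np.hstack([cv2.resize(t[155:245,250:380],(433,300)),cv2.resize(s[195:270,255:340],(340,300))]))
```

```text
11.3 [-0.62220751 -0.15722014  0.28473011]
```

View pics/m4.png

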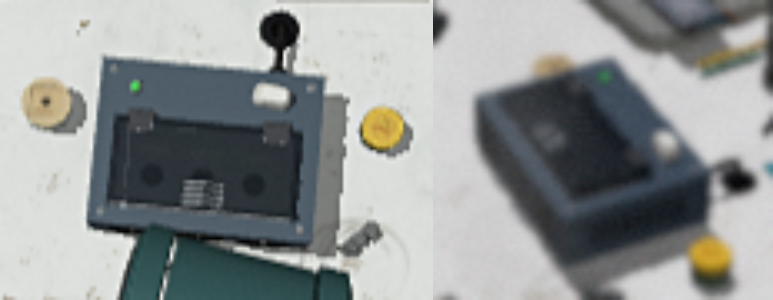

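The cover is shut and latched 1.3 s after letting go, with its press mark at (203,193) as at the start. The pad, tin, clip and spool have not moved.

```bash
python3 -c "
from cell import *
print(close_job())"
```

```text
the job is handed in; nothing more can be done
None
```

The job is handed in at about 11 s of robot time: the tripped breaker is pushed home, the cover is latched shut, and the camera images showed nothing around or on the unit disturbed.

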